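# Set the honing carousel and lower the guard of a gouge sharpener

### The job

Get the sharpening machine ready to run: turn its honing carousel the shorter way round until its pointed nose lines up with the raised rib of the index plate. Then bring the open guard down gently onto its rest: keep hold of it all the way, feel for the sprung pad without pressing hard on it, and let go only once the guard lies on it. Leave everything else where it is.

Things in the scene. Friction and masses are not known exactly. Their poses are not given: they have to be found in the camera images.
- machine: Fixed sharpening machine: grey housing 240 x 210 mm, deck 50 mm above the table, low motor pod at its +x end. Origin under the housing's centre on the table; its y axis points to the hinge side. Two hinge posts (18 mm square, 112 mm above the table) at x = -105 and 105, y = 95 mm. A slip stone and a tin lie loose near the deck's -x corners.
- guard_hinge (a point): Middle of the guard's hinge line, 105 mm above the table, at x = 0, y = +95 mm in the machine's frame. The hinge line runs along the machine's x axis.
- guard (a joint): Guard angle (rad): 0 level over the deck, pi/2 upright. Starts open, leaning 0.15 to 0.3 beyond upright (limit 2.0). A clear framed panel 230 mm along the hinge, 175 mm deep, 6 mm thick, about 0.6 kg. Hinge friction about 0.2 N m: forward of about 1.2 rad it falls by itself if not held. Let go more than a few mm above its rest, it slams.
- guard_bar (a point): Middle of the guard's handle: round bar 14 mm thick, 110 mm long, parallel to the hinge line and 225 mm from it, in the guard's plane, on two end legs (96 mm apart) that leave a clear 43 mm between bar and panel edge. At the start about 325 mm above the table, at the top. Can be pinched from above and turns between the fingers as the guard swings.
- rest: Rest for the guard: column on the deck at x = 92, y = -55 mm of the machine, 150 mm from the hinge line; origin at its foot. Its screw is set anew each time: the top of its 24 mm round pad is 57 to 109 mm above the deck, not reported, so the guard rests anywhere from about 0.02 to 0.38 rad. The pad is sprung: about 2.5 N per mm, 9 mm travel; the guard's weight presses it 1 to 3 mm.
- carousel (a joint): Rotation of the honing carousel (rad), 0 at the start, growing anticlockwise seen from above; it turns endlessly either way, with light friction (0.1 N m), and stays where it is left. At 0 its nose points along the machine's -x.
- carousel_grip (a point): On the carousel's vertical axis (through the machine's origin), 84.5 mm above the table. The carousel is a steel disc 112 mm across, top 62.5 mm above the table, with a black upright bar grip across its middle: 58 mm long, 15 mm thick, 32 mm tall (top at 94.5 mm), pinched across its thickness. The bar lies along this point's x axis, the nose at its -x end.
- nose (a point): Tip of the carousel's pointed nose, which continues one end of the bar grip, 10 mm tall above the disc and 54 mm from the carousel's axis.
- index_rib (a point): Middle of the top of the raised rib, 18 x 6 mm, top 63 mm above the table, on the flat fixed index plate around the carousel, 69 mm from the carousel's axis. Its length (this point's x axis) points straight away from that axis. It lies anywhere from a quarter turn to half a turn from the nose, on either side.
- slipstone: Loose slip stone 45 x 18 x 12 mm on the deck; leave alone.
- paste_tin: Loose brass tin 28 mm across, 20 mm tall, on the deck; leave alone.
- gouge_a: Carving gouge 220 mm long, 24 mm thick, lying on the table to the right of the machine; leave alone.
- gouge_b: Wider carving gouge 200 mm long, 24 mm thick, lying on the table to the left; leave alone.
- mallet: Round wooden mallet standing on its head, 76 mm across, 210 mm tall, to the left; leave alone.
- brush: Brush lying on the table to the right; leave alone.
- medallion: Carved wooden disc 84 mm across, 21 mm tall, lying on the table to the left; leave alone.

How it is judged:
By the outcome, as a careful person would: the job done as asked, in the order asked, and still so for the second after the job is handed in, with the robot touching nothing.
It also fails if it takes over 72 s, if anything falls off the work surface, if the arm or the gripper's body presses on something with over 40 N, if the wrist force passes 120 N, or if a joint passes its speed limit or range.

### The arm

A 6-joint arm with a two-finger parallel gripper is mounted at the origin on the work surface. World frame = base frame: x ahead of the robot, y to its left, z up, the work surface at z = 0. Lengths are in m, angles in rad, forces in N, time in s.
With the tool pointing down it reaches from about 0.375 to 0.975 m from the base axis. Payload 3.8 kg.
Tool frame: the origin (TCP) lies midway between the tips of the shut fingers; the grasp point (between the pads) lies 19 mm behind it; z points along the fingers, y is the line along which they close (so a half turn about z gives the same grasp; the last joint's range is limited). The gripper opens to 85 mm and grips with 20 to 120 N. Pads are 22 mm wide; open, the fingers measure 114 mm over their backs; the gripper's body (76 mm by 85 mm) begins 54 mm behind the grasp point. The pads swing forward as they close: fully open they stand 13 mm farther back than shut.
Start: joints at [-1.18, 0.264, 1.604, -0, 1.274, -0.037], TCP at [0.28, -0.614, 0.231] pointing down, gripper open.
Joint ranges: [-2.63, 2.63], [-0.94, 2.18], [0.31, 2.57], [-1.31, 4.45], [0, 2.66], [-2.55, 2.55]. Speed limits (rad/s): [2.57, 2.57, 3.14, 3.14, 3.14, 3.14].

### API

Orientations are given as a rotation vector (axis times angle).
In Python, from plant import * gives the robot as it stands.
- The arm moves only by the tool drive_tool, never from a script. Its argument "targets" is one flat list of numbers, 5 for each row, row after row: the closure, from 0 (fully open) to 1 (shut), then the shift along the world's x, y, z in mm, then the turn about the world's z in degrees. A call has 1 to 20 rows; each row shifts and turns the commanded pose from where the row before left it; what a row does not reach is not made up. A row lasts 1/8 s, in which the tool goes at most 62.5 mm and 10.7 degrees, less where a joint would pass 70% of its speed; a pose out of reach is approached as far as the arm can. A call is refused whole if a number of a shift passes 62.5 or a number of a turn 10.7, either way. A call with a gripper value outside its range is refused whole. The fingers move at their own pace and stop on an object; "force" is the grip in N (left out, the last holds). Time passes only in rows, so rows that do not move let the fingers close. It gives the time, the measured TCP pose, the force, the opening and the grip force at its end, in the units of the state.
- read_state(): the state, without advancing time (a new reading comes with each control period).
- get_image(name): name is "scene" or "top" or "wrist"; returns a dict with "img" (480x640x3 uint8, red, green, blue), "intrinsics" (3x3 intrinsics, pixels), "world_to_cam" (4x4, takes a point from world to camera coordinates); the wrist camera has in their place "hand_eye" (4x4, takes a point from camera to tool coordinates, whose origin is the TCP and whose axes are the flange's). Camera axes: x right, y up, looking along -z (the intrinsics and any distortion apply to the point x, -y, -z); pixel columns grow to the right and rows downward; lengths in m; the calibration is good to about 2 mm. A picture is of the moment at which its call begins: read the wrist's pose just before it. There is no depth.
- close_job(): hands the job in; it is judged then, once.
The state is a dict: "time_s": time; "q": joint angles; "qd": joint speeds; "joint_torque": joint torques, N m; "eef_pos": TCP position; "orientation": TCP orientation; "wrist_force": force on the tool from outside, world axes, zero at the start; "moment": the same for the moment, N m; "width": finger opening in m; "grip_force": force on a finger pad.
Only numpy, scipy, OpenCV 4.12 (cv2) and the standard library are available. Lean on these libraries where they do the work, as an engineer would, in place of code of your own. Each camera call takes 0.05 s, during which the arm holds its last target. There are 200 camera calls.

## Working session

There is one attempt and no reset: what is moved stays moved. The work goes in short steps, Python scripts to look and compute and a tool call to move; the robot and the scene stay as the last step left them, time stands still between calls to the robot, and variables do not carry over. Pictures are saved under pics/ and viewed, at most 10 in all, crops included, and the job is handed in when it is done.

Besides the shell and the picture viewer there is one more tool, called after "Request:" as a command line: name --argument value ..., lists and objects as JSON in quotes. drive_tool: Moves the arm, as the interface text tells. Its arguments: {"type":"object","properties":{"targets":{"type":"array","items":{"type":"number"}},"force":{"type":"number"}},"required":["targets"]}

```bash
mkdir -p pics; cat > h.py <<'E'
from plant import *
import numpy as np, cv2
from scipy.spatial.transform import Rotation as R
def snap(n,f):
    s=read_state(); d=get_image(n); cv2.imwrite('pics/'+f+'.png',d['img'][:,:,::-1])
    if n=='wrist':
        T=np.eye(4);T[:3,:3]=R.from_rotvec(s['orientation']).as_matrix();T[:3,3]=s['eef_pos']
        C=T@d['hand_eye']
    else: C=np.linalg.inv(d['world_to_cam'])
    np.savez('pics/'+f+'.npz',K=d['intrinsics'],C=C)
    return d['img']
def ray(f,u,v):
    z=np.load('pics/'+f+'.npz');K,C=z['K'],z['C']
    p=np.linalg.solve(K,[u,v,1]);d=C[:3,:3]@np.array([p[0],-p[1],-p[2]])
    return C[:3,3],d/np.linalg.norm(d)
def onz(f,u,v,z):
    o,d=ray(f,u,v);return o+d*(z-o[2])/d[2]
def proj(f,P):
    z=np.load('pics/'+f+'.npz');c=np.linalg.inv(z['C'])@np.append(P,1)
    q=z['K']@np.array([c[0],-c[1],-c[2]]);return q[:2]/q[2]
def tri(f1,p1,f2,p2):
    o1,d1=ray(f1,*p1);o2,d2=ray(f2,*p2)
    t=np.linalg.lstsq(np.c_[d1,-d2],o2-o1,rcond=None)[0]
    a,b=o1+d1*t[0],o2+d2*t[1];return (a+b)/2,np.linalg.norm(a-b)
E
python3 - <<'E'
from h import *
snap('top','top0');snap('scene','scene0')
print(read_state())
for f in('top0','scene0'):
    z=np.load(f'pics/{f}.npz');print(z['K'],z['C'])
E
```

```text
{'time_s': 0.1, 'q': array([-1.17990239e+00,  2.64730876e-01,  1.60522640e+00,  2.71173436e-05,
        1.27372039e+00, -3.69164235e-02]), 'qd': array([-0.00030699, -0.00260134, -0.00189383, -0.0008087 ,  0.00078222,
        0.000421  ]), 'joint_torque': array([ 5.82540033e-04, -5.16708148e+01, -3.68589091e+01, -6.30525324e-05,
        6.29860297e-03, -1.09934479e-05]), 'eef_pos': array([ 0.27978805, -0.61355654,  0.23005674]), 'orientation': array([-3.06798631e+00, -6.66441134e-01,  5.36208356e-04]), 'wrist_force': array([ 0.36534398,  0.50175525, -0.03747244]), 'moment': array([ 0.01221752, -0.03351206,  0.0019789 ]), 'grip_force': 0.0, 'width': 0.08520293963486575}
[[522.42752935   0.         330.06475767]
 [  0.         522.42752935 231.78102886]
 [  0.           0.           1.        ]] [[-0.02351156  0.99024295 -0.13735397  0.38197802]
 [-0.99953301 -0.02596655 -0.01610885 -0.00153428]
 [-0.01951828  0.13691108  0.99039103  1.16414361]
 [ 0.          0.          0.          1.        ]]
[[443.59043944   0.         322.42220628]
 [  0.         443.59043944 238.95506819]
 [  0.           0.           1.        ]] [[ 0.74491031 -0.39445548  0.53806458  1.0636612 ]
 [ 0.66715487  0.44477362 -0.59756238 -0.56638195]
 [-0.00360518  0.80410279  0.59447936  0.65528319]
 [ 0.          0.          0.          1.        ]]
```

View pics/top0.png

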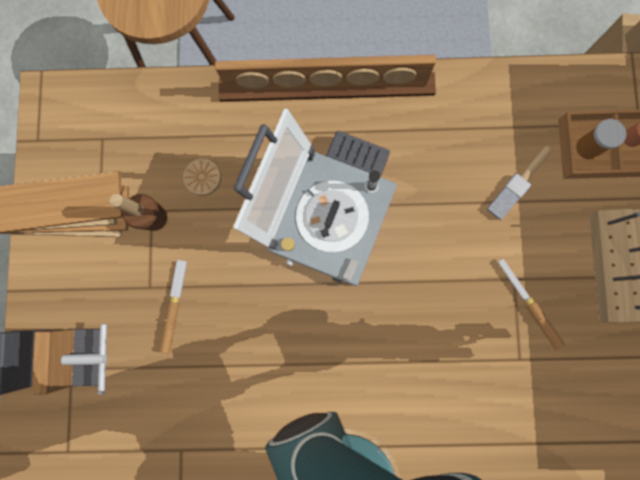

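View pics/scene0.png

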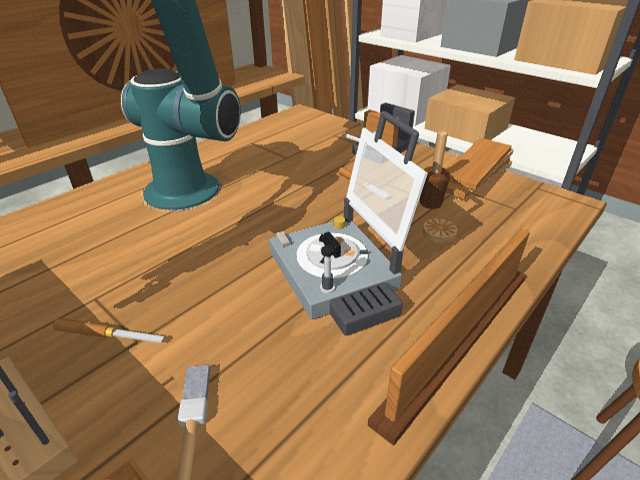

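The top view shows the machine around (330,215), with the pod at (358,150), the open guard and bar on the left around (255,160), and the rest column at (373,178). The scene view shows the carousel, the rest and the open guard. Next I'll enlarge both.

```bash
python3 - <<'E'
import cv2,numpy as np
a=cv2.imread('pics/top0.png')[95:295,225:405];b=cv2.imread('pics/scene0.png')[190:340,260:420]
cv2.imwrite('pics/c1.png',np.hstack([cv2.resize(a,(0,0),fx=2.9,fy=2.9,interpolation=2)]))
cv2.imwrite('pics/c1.png',cv2.resize(a,(540,600),interpolation=cv2.INTER_CUBIC))
cv2.imwrite('pics/c2.png',cv2.resize(b,(640,600),interpolation=cv2.INTER_CUBIC))
E
```

```text
(no output)
```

View pics/c1.png

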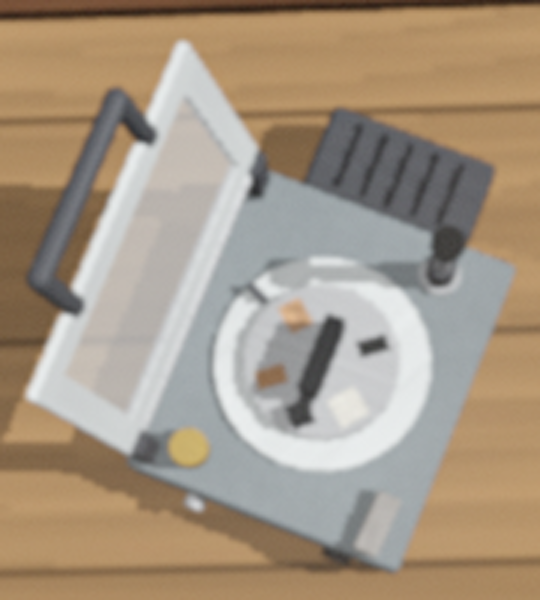

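View pics/c2.png

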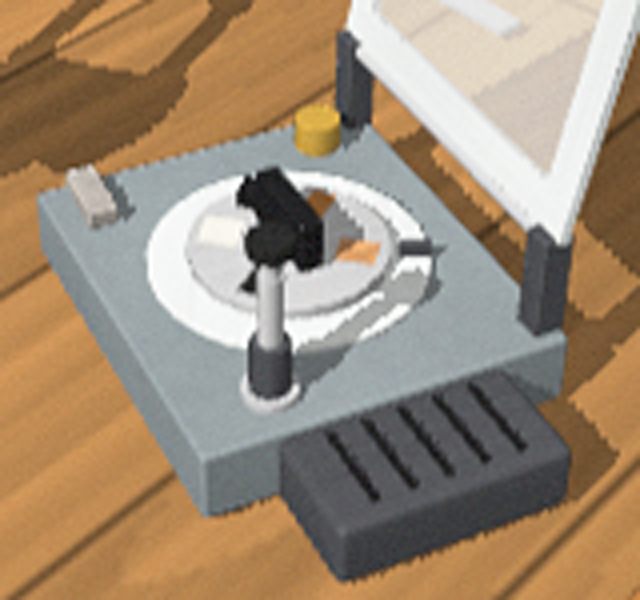

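```bash
python3 - <<'E'
from h import *
T=lambda u,v:(225+u/3,95+v/3)
S=lambda u,v:(260+u/4,190+v/4)
pts={'c+-':(T(512,265),.05,(120,-105)),'c--':(T(400,570),.05,(-120,-105))}
A=onz('top0',*T(512,265),.05);B=onz('top0',*T(400,570),.05)
print(A,B,np.linalg.norm(A-B))
x=(A-B)[:2]/np.linalg.norm((A-B)[:2]);y=np.array([-x[1],x[0]])
print('yaw',np.degrees(np.arctan2(x[1],x[0])),'origin',(A+B)[:2]/2+.105*y)
# plate circle centre in top (z .05..) via white mask
for n,p,z in[('ribtop',T(257,293),.063),('nose',T(297,415),.072),('barend',T(333,322),.0945)]:
    print(n,onz('top0',*p,z))
print('rib scene',onz('scene0',*S(418,247),.063))
print('rib tri',tri('top0',T(257,293),'scene0',S(418,247)))
# scene corners: +x-y (208,460)top, -x-y (42,197), +x+y (565,345)
for n,p in[('+-',(208,462)),('--',(42,197)),('++',(565,342))]:print(n,onz('scene0',*S(*p),.05))
# rest pad top 
print('pad tri',tri('top0',T(449,240),'scene0',S(272,240)))
# bar ends
print('bar top ends',onz('top0',*T(118,97),.325),onz('top0',*T(40,275),.325))
E
```

```text
[ 0.63913933 -0.12863222  0.05      ] [ 0.4209933  -0.04068662  0.05      ] 0.23520654137586794
yaw -21.956833966014205 origin [0.56932665 0.01272449]
ribtop [0.62073916 0.05611694 0.063     ]
nose [0.53047303 0.0291046  0.072     ]
barend [0.5919072  0.00204565 0.0945    ]
rib scene [0.62662164 0.05465498 0.063     ]
rib tri (array([0.62279053, 0.05741958, 0.05903346]), np.float64(0.0031769573799639767))
+- [ 0.643453   -0.13028218  0.05      ]
-- [ 0.42742938 -0.03787052  0.05      ]
++ [0.72211317 0.05547603 0.05      ]
pad tri (array([ 0.63507172, -0.07598779,  0.14811928]), np.float64(0.0012914091059411815))
bar top ends [0.6775059  0.11786692 0.325     ] [0.57731531 0.16142657 0.325     ]
```

The rib reads about 118° clockwise of the nose, at a radius of 67 mm. The machine origin is about (0.571, 0.013), yaw -22°, and the pad is about 148 mm above the table. I'll move above the carousel with the fingers set across the bar.

Request:
drive_tool --targets '[0, 10, 24, 1, 10, 0, 20, 48, 2, 10.3, 0, 24, 50, 2, 10.3, 0, 24, 50, 0, 10.3, 0, 24, 50, 0, 10.3, 0, 24, 50, 0, 10.3, 0, 24, 50, 0, 10.3, 0, 24, 50, 0, 10.3, 0, 24, 50, 0, 10.3, 0, 24, 50, 0, 10.3, 0, 24, 50, 0, 10.3, 0, 24, 50, 0, 10.3, 0, 24, 50, 0, 10.3, 0, 0, 5, 0, 0, 0, 0, 0, 0, 0]' --force 40

```text
time_s: 1.98
eef_pos: [0.5734, 0.0129, 0.2356]
orientation: [-0.596, -3.083, 0.001]
wrist_force: [-0.1, -0.0, 0.1]
width: 0.0855
grip_force: 0.0
```

```bash
python3 - <<'E'
from h import *
snap('wrist','w0');s=read_state();print(s['time_s'],s['eef_pos'],s['orientation'],s['q'])
print(np.load('pics/w0.npz')['C'])
y=R.from_rotvec(s['orientation']).as_matrix()[:,1];print(np.degrees(np.arctan2(y[1],y[0])))
E
```

```text
2.025 [0.57332173 0.01219129 0.23574676] [-5.97778047e-01 -3.08299994e+00  1.33873391e-03] [-2.17842195e-02  7.08277829e-02  1.81928594e+00 -6.75901670e-04
  1.25278020e+00 -1.20933186e+00]
[[ 3.73056007e-01 -8.86595824e-01 -2.73453947e-01  5.02362635e-01]
 [ 9.27808815e-01  3.56441032e-01  1.10093571e-01  4.03826243e-02]
 [-1.38293188e-04 -2.94784050e-01  9.55563888e-01  3.78315085e-01]
 [ 0.00000000e+00  0.00000000e+00  0.00000000e+00  1.00000000e+00]]
68.0536306598572
```

View pics/w0.png

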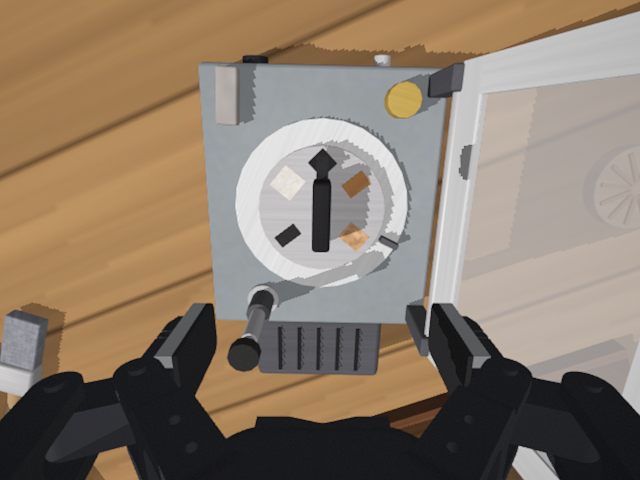

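The wrist view shows the nose tip at (321,150), the grip bar from (321,179) to (321,251), the rib at (389,241) and the pad at (243,353).

```bash
python3 - <<'E'
from h import *
im=cv2.imread('pics/w0.png').astype(int)
m=((im.max(2)<45)).astype(np.uint8); m[:,:260]=0;m[:,350:]=0;m[:140]=0;m[258:]=0
n,l,st,c=cv2.connectedComponentsWithStats(m);k=1+st[1:,4].argmax();print(st[k],c[k])
ys,xs=np.where(l==k);tip=(xs[ys==ys.min()].mean(),ys.min())
N=onz('w0',*tip,.0725)
yb=ys.max();E=onz('w0',xs[ys>yb-4].mean(),yb+.5,.0945)
print('tip',tip,N,'bar far end',E,np.linalg.norm((N-E)[:2]),'should .083')
u=(N-E)[:2];u/=np.linalg.norm(u);az=np.degrees(np.arctan2(u[1],u[0]))
ctr=E[:2]+.029*u;print('ctr',ctr,N[:2]-.054*u,'az',az)
# plate: housing white ring ellipse
w=((im.min(2)>205)).astype(np.uint8);w[:,:225]=0;w[:,415:]=0;w[:105]=0;w[300:]=0
g=im[105:300,225:415]
r=np.s_[228:256,374:404];d=im[r].max(2)<110
yy,xx=np.where(d);print('rib dark',len(xx),xx.mean()+374,yy.mean()+228,cv2.minAreaRect(np.c_[xx,yy].astype(np.float32)))
for p in[(xx.mean()+374,yy.mean()+228),(389,241)]:
    r_=onz('w0',*p,.063)[:2]-ctr;print('rib r',np.linalg.norm(r_),'turn',(np.degrees(np.arctan2(r_[1],r_[0]))-az+180)%360-180)
print('pad',tri('w0',(243,353),'top0',(225+449/3,95+240/3)),tri('w0',(243,353),'scene0',(260+272/4,190+240/4)))
E
```

```text
[ 313  172   18   80 1131] [321.35190097 214.90097259]
tip (np.float64(317.0), np.int64(172)) [0.53512247 0.02264801 0.0725    ] bar far end [0.59381435 0.0020776  0.0945    ] 0.06219227058188433 should .083
ctr [0.56644657 0.0116695 ] [0.58608317 0.00478724] az 160.68539366726014
rib dark 136 388.25 242.2058823529412 ((13.799999237060547, 14.899999618530273), (20.124608993530273, 8.049844741821289), 26.56505012512207)
rib r 0.06995174871486391 turn -118.94583918199444
rib r 0.07000837086421598 turn -117.88055105238628
pad (array([ 0.63668903, -0.07822138,  0.13493171]), np.float64(0.0028508308996691503)) (array([ 0.63136202, -0.07316994,  0.14454384]), np.float64(0.0031721863401283946))
```

```bash
python3 - <<'E'
from h import *
N=onz('w0',321.5,149.5,.0715);E=onz('w0',321,251.5,.0945)
u=(N-E)[:2];print(np.linalg.norm(u));u/=np.linalg.norm(u);az=np.degrees(np.arctan2(u[1],u[0]))
for c in(E[:2]+.029*u,N[:2]-.054*u):
    r=onz('w0',388.6,241.6,.063)[:2]-c;print(c,az,np.linalg.norm(r),(np.degrees(np.arctan2(r[1],r[0]))-az+180)%360-180)
E
```

```text
0.08024366672019226
[0.56715728 0.01351551] 157.80271956291625 0.06819356124924256 -116.28228486042744
[0.56970934 0.01247418] 157.80271956291625 0.06701865672699023 -114.16895553339151
```

Request:
drive_tool --targets '[0, -4, 1, -30, 0, 0, 0, 0, -45, 0, 0, 0, 0, -45, 0, 0, 0, 0, -30, 0, 0, 0, 0, -17, 0, 0, 0, 0, 0, 0, 0.5, 0, 0, 0, 0, 0.8, 0, 0, 0, 0, 1, 0, 0, 0, 0, 1, 0, 0, 0, 0, 1, 0, 0, 0, 0]' --force 40

```text
time_s: 3.4
eef_pos: [0.5702, 0.0132, 0.0701]
orientation: [0.595, 3.084, -0.002]
wrist_force: [-2.5, -4.1, 5.2]
width: 0.0144
grip_force: 40.9
```

Request:
drive_tool --targets '[1, 0, 0, 0, -6, 1, 0, 0, 0, -10, 1, 0, 0, 0, -10, 1, 0, 0, 0, -10, 1, 0, 0, 0, -10, 1, 0, 0, 0, -10, 1, 0, 0, 0, -10, 1, 0, 0, 0, -10, 1, 0, 0, 0, -10, 1, 0, 0, 0, -10, 1, 0, 0, 0, -10, 1, 0, 0, 0, -10, 1, 0, 0, 0, 0, 1, 0, 0, 0, 0]'

```text
time_s: 5.15
eef_pos: [0.569, 0.013, 0.0701]
orientation: [2.931, 1.128, -0.004]
wrist_force: [-5.8, -4.6, 8.6]
width: 0.014
grip_force: 41.5
```

```bash
python3 - <<'E'
from h import *
snap('wrist','w1');s=read_state();print(s['wrist_force'],s['moment'])
y=R.from_rotvec(s['orientation']).as_matrix()[:,1];print(np.degrees(np.arctan2(y[1],y[0])))
E
```

```text
[-6.95912585 -5.06535182  8.51190035] [-0.70930244  0.87586757 -0.09657547]
-47.885486862086175
```

View pics/w1.png

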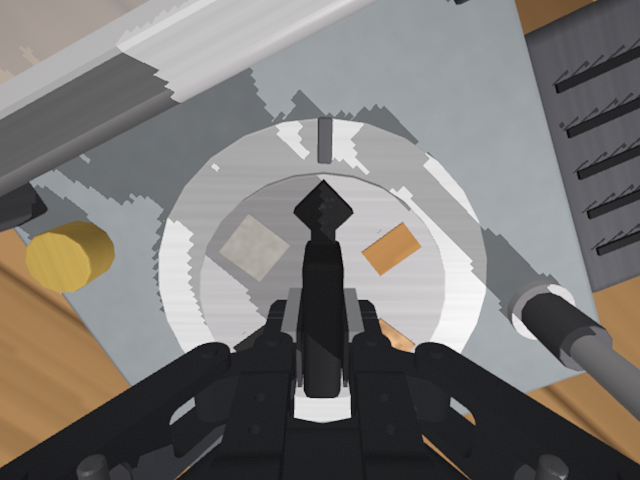

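The close view shows the nose tip at (323,180) and the rib from (325,118) to (325,163), so they are nearly aligned.

```bash
python3 - <<'E'
from h import *
im=cv2.imread('pics/w1.png').astype(int)
def mid(v,lo,hi,t):
    r=im[v,lo:hi].max(1);x=np.where(r<t)[0]+lo;return x.min(),x.max(),(x.min()+x.max())/2
for v in(122,130,140,150,158):print(v,mid(v,312,338,125))
for v in(184,190,195):print(v,mid(v,300,350,60))
for v in(255,275):print(v,mid(v,295,350,60))
a=lambda p,q:np.degrees(np.arctan2(*(p-q)[1::-1]))
ri=onz('w1',325,161,.063);ro=onz('w1',325,120,.063);n=onz('w1',323,180,.0715)
b1=onz('w1',322.5,250,.0945);b2=onz('w1',322,395,.0945)
c=np.array([.569,.013,0])
print('rib own',a(ro,ri),np.linalg.norm(ro-ri),'bar',a(b1,b2),'nose from c',a(n,c),np.linalg.norm((n-c)[:2]),'rib from c',a((ri+ro)/2,c),np.linalg.norm(((ri+ro)/2-c)[:2]),'nose->rib',a(ro,n))
E
```

```text
122 (np.int64(318), np.int64(331), np.float64(324.5))
130 (np.int64(318), np.int64(331), np.float64(324.5))
140 (np.int64(318), np.int64(331), np.float64(324.5))
150 (np.int64(317), np.int64(331), np.float64(324.0))
158 (np.int64(317), np.int64(330), np.float64(323.5))
184 (np.int64(319), np.int64(327), np.float64(323.0))
190 (np.int64(312), np.int64(333), np.float64(322.5))
195 (np.int64(307), np.int64(338), np.float64(322.5))
255 (np.int64(304), np.int64(340), np.float64(322.0))
275 (np.int64(303), np.int64(342), np.float64(322.5))
rib own 42.22394903715584 0.015696990191274622 bar 41.920463261878844 nose from c 41.86452480147928 0.05411899752389782 rib from c 41.24772640980941 0.06836198508008735 nose->rib 40.08381646242984
```

Request:
drive_tool --targets '[1, 0, 0, 0, -0.6, 1, 0, 0, 0, 0, 1, 0, 0, 0, 0, 0.5, 0, 0, 0, 0, 0.3, 0, 0, 0, 0, 0.3, 0, 0, 10, 0, 0.3, 0, 0, 30, 0, 0.3, 0, 0, 40, 0, 0.3, 0, 0, 20, 0, 0.3, 0, 0, 0, 0]'

```text
time_s: 6.45
eef_pos: [0.5716, 0.0139, 0.1715]
orientation: [2.936, 1.113, 0.007]
wrist_force: [-0.2, 0.4, -0.2]
width: 0.0602
grip_force: 0.0
```

```bash
python3 - <<'E'
from h import *
im=snap('wrist','w2');s=read_state();print(s['time_s'],s['eef_pos'],s['wrist_force'])
g=im[120:400,220:430]; cv2.imwrite('pics/c3.png',cv2.resize(g[:,:,::-1],(450,600),interpolation=cv2.INTER_CUBIC))
E
```

```text
6.5 [0.57027009 0.01391267 0.16953628] [-0.14191859 -0.0298819  -0.1332332 ]
```

View pics/c3.png

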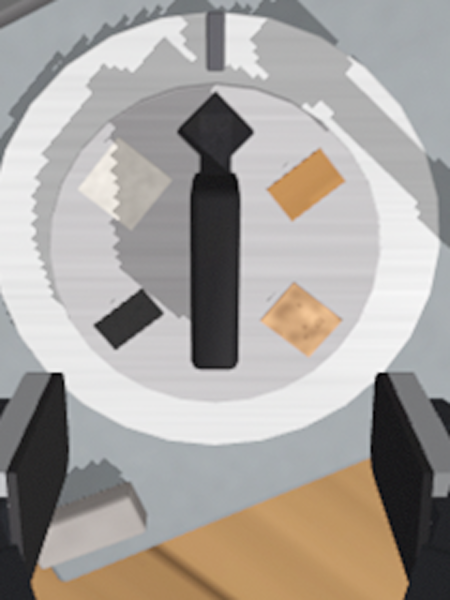

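The nose and rib are both centred at column 215, so they line up. Now the guard: I'll rise, turn the fingers across its bar, and stop above it.

Request:
drive_tool --targets '[0.3, 0, 0, 50, -10, 0.2, 0, 0, 55, -10, 0, 0, 0, 55, -10, 0, 0, 0, 50, -10, 0, 13, 30, 0, -10, 0, 14, 32, 0, -10, 0, 14, 32, 0, -3.4, 0, 13, 32, 0, 0, 0, 0, 0, 0, 0]'

```text
time_s: 7.62
eef_pos: [0.6238, 0.1418, 0.3756]
orientation: [3.084, -0.592, -0.008]
wrist_force: [-0.8, -0.0, 0.1]
width: 0.0854
grip_force: 0.0
```

```bash
python3 - <<'E'
from h import *
im=snap('wrist','w3');s=read_state();print(s['time_s'],s['eef_pos'],s['q'])
y=R.from_rotvec(s['orientation']).as_matrix()[:,1];print(np.degrees(np.arctan2(y[1],y[0])))
for P in([.6274,.1396,.326],[.6203,.1396,.326]):print(proj('w3',np.array(P)))
E
```

```text
7.675 [0.62352097 0.14052762 0.37608772] [ 1.82852777e-01  1.47509890e-01  1.48170663e+00 -2.68958693e-04
  1.51733637e+00  2.13395612e+00]
-111.78879163805772
[321.42646219 256.69739631]
[326.08876718 267.64223162]
```

View pics/w3.png

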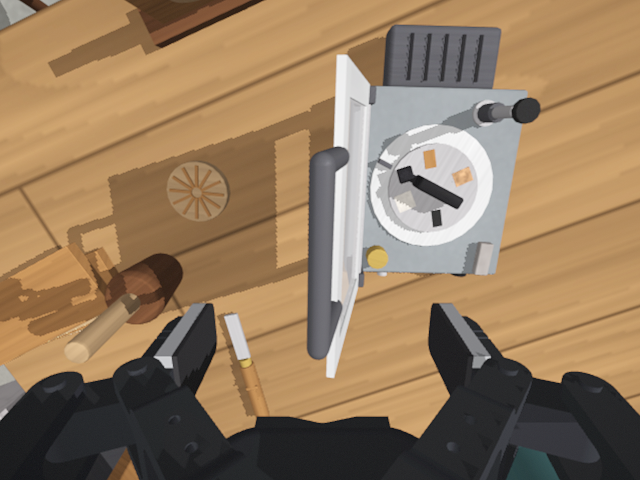

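The bar runs from (322,150) to (318,357), centred between the fingers and parallel to them. That matches the predicted bar middle at z 0.326. Down and grip.

Request:
drive_tool --targets '[0, 3, 0, -20, 0, 0, 0, 0, -30, 0, 0, 0, 0, -19, 0, 0, 0, 0, 0, 0, 0.4, 0, 0, 0, 0, 0.7, 0, 0, 0, 0, 1, 0, 0, 0, 0, 1, 0, 0, 0, 0, 1, 0, 0, 0, 0]' --force 30

```text
time_s: 8.8
eef_pos: [0.6274, 0.1402, 0.3112]
orientation: [-3.083, 0.597, -0.002]
wrist_force: [-0.3, 0.1, 1.9]
width: 0.0128
grip_force: 29.3
```

```bash
python3 - <<'E'
from h import *
s=read_state();p=s['eef_pos'];print(p,s['wrist_force'],s['width'])
ym=np.array([np.sin(np.radians(22)),np.cos(np.radians(22))])
h=np.array([.569,.013])+.095*ym
d=(p[:2]-h)@ym;t0=np.arccos(-d/.225);print('th0',t0,'bar z',.105+.225*np.sin(t0),'lateral',(p[:2]-h)@[ym[1],-ym[0]])
th=np.append(np.linspace(t0,.44,17),[.40,.36,.32])
b=np.c_[np.outer(-.225*np.cos(th),ym),.105+.225*np.sin(th)]*1000
print(np.diff(b,axis=0).round(1).tolist()); print((b-b[0])[[-4,-1]])
E
```

```text
[0.62741117 0.14017563 0.31117292] [-0.31447589  0.07580411  1.86076324] 0.012827460854103445
th0 1.7712307858856438 bar z 0.3254955386214873 lateral 0.0065170629236183525
[[-6.9, -17.1, 3.0], [-7.0, -17.3, 1.4], [-7.0, -17.4, -0.1], [-7.0, -17.3, -1.7], [-6.9, -17.1, -3.2], [-6.8, -16.8, -4.8], [-6.6, -16.4, -6.2], [-6.4, -15.8, -7.7], [-6.1, -15.2, -9.1], [-5.8, -14.4, -10.4], [-5.5, -13.6, -11.7], [-5.1, -12.6, -12.8], [-4.7, -11.6, -13.9], [-4.2, -10.5, -14.9], [-3.8, -9.3, -15.8], [-3.2, -8.0, -16.6], [-1.4, -3.4, -8.2], [-1.3, -3.1, -8.4], [-1.1, -2.8, -8.5]]
[[ -93.03936293 -230.28050404 -124.65915898]
 [ -96.7887422  -239.56054338 -149.71806248]]
```

Request:
drive_tool --targets '[1, -6.9, -17.1, 3, 0, 1, -7, -17.3, 1.4, 0, 1, -7, -17.4, 0, 0, 1, -7, -17.3, -1.7, 0, 1, -6.9, -17.1, -3.2, 0, 1, -6.8, -16.8, -4.8, 0, 1, 0, 0, 0, 0]'

```text
time_s: 9.68
eef_pos: [0.5826, 0.0338, 0.3036]
orientation: [3.08, -0.599, -0.007]
wrist_force: [-5.8, -0.6, 2.7]
width: 0.013
grip_force: 30.5
```

Request:
drive_tool --targets '[1, -6.6, -16.4, -6.2, 0, 1, -6.4, -15.8, -7.7, 0, 1, -6.1, -15.2, -9.1, 0, 1, -5.8, -14.4, -10.4, 0, 1, -5.5, -13.6, -11.7, 0, 1, 0, 0, 0, 0]'

```text
time_s: 10.42
eef_pos: [0.5516, -0.0407, 0.257]
orientation: [3.081, -0.599, -0.011]
wrist_force: [-6.1, 0.3, -1.5]
width: 0.0131
grip_force: 29.8
```

```bash
python3 - <<'E'
from h import *
s=read_state();print(s['time_s'],s['eef_pos'],s['wrist_force'],s['moment'],s['q'])
E
```

```text
10.425 [ 0.55157037 -0.04073774  0.25699671] [-6.14056876  0.34399119 -1.45964175] [ 0.04511039  0.95247331 -0.22111011] [-0.11725192  0.02283194  1.83010248 -0.00249038  1.29603361  1.83834643]
```

Request:
drive_tool --targets '[1, -5.1, -12.6, -12.8, 0, 1, -4.7, -11.6, -13.9, 0, 1, -4.2, -10.5, -14.9, 0, 1, -3.8, -9.3, -15.8, 0, 1, 0, 0, 0, 0, 1, 0, 0, 0, 0]'

```text
time_s: 11.18
eef_pos: [0.5348, -0.0821, 0.2013]
orientation: [3.084, -0.597, -0.01]
wrist_force: [-7.2, 2.4, -2.9]
width: 0.0128
grip_force: 29.5
```

```bash
python3 - <<'E'
from h import *
s=read_state();print(s['time_s'],s['eef_pos'],s['wrist_force'],s['moment'],s['q'])
im=snap('wrist','w4')
E
```

```text
11.175 [ 0.53482227 -0.08210659  0.2013449 ] [-7.16617189  2.43825731 -2.85763187] [ 0.44660011  1.11526007 -0.20420348] [-1.98329302e-01  3.63839893e-02  1.92033525e+00 -6.23732750e-05
  1.19102387e+00  1.75485446e+00]
```

View pics/w4.png

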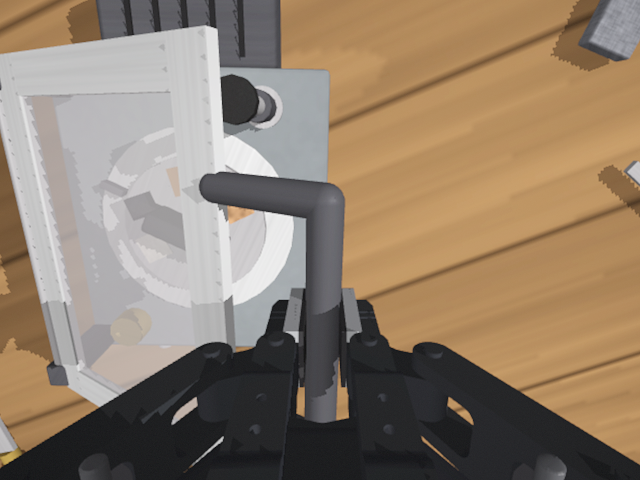

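The view shows the panel still above the pad at (240,98), with the bar well held at (323,330). Slower now, feeling as it goes.

Request:
drive_tool --targets '[1, -1, -2.4, -5, 0, 1, -0.9, -2.3, -5, 0, 1, -0.9, -2.2, -5, 0, 1, -0.6, -1.6, -3.5, 0, 1, 0, 0, 0, 0]'

```text
time_s: 11.85
eef_pos: [0.5315, -0.0905, 0.1831]
orientation: [3.084, -0.596, -0.009]
wrist_force: [-7.1, 2.3, -2.6]
width: 0.0129
grip_force: 29.7
```

Request:
drive_tool --targets '[1, -0.4, -1, -2.5, 0, 1, -0.4, -1, -2.5, 0, 1, 0, 0, 0, 0]'

```text
time_s: 12.22
eef_pos: [0.5308, -0.0924, 0.1783]
orientation: [-3.084, 0.597, 0.009]
wrist_force: [-7.5, 2.2, -3.4]
width: 0.0127
grip_force: 29.9
```

Request:
drive_tool --targets '[1, -0.4, -0.9, -2.5, 0, 1, -0.4, -0.9, -2.5, 0, 1, 0, 0, 0, 0]'

```text
time_s: 12.6
eef_pos: [0.5301, -0.0943, 0.1734]
orientation: [3.084, -0.596, -0.008]
wrist_force: [-7.4, 1.8, -1.2]
width: 0.0131
grip_force: 29.8
```

Request:
drive_tool --targets '[1, -0.2, -0.4, -1, 0, 1, 0, 0, 0, 0]'

```text
time_s: 12.85
eef_pos: [0.53, -0.0946, 0.1726]
orientation: [-3.084, 0.596, 0.008]
wrist_force: [-7.8, 2.0, -1.2]
width: 0.0129
grip_force: 29.8
```

```bash
python3 - <<'E'
from h import *
im=snap('scene','s2')
s=read_state();print(s['time_s'],s['eef_pos'],s['wrist_force'],s['moment'])
cv2.imwrite('pics/c4.png',cv2.resize(im[190:320,260:420,::-1],(720,585),interpolation=cv2.INTER_CUBIC))
E
```

```text
12.9 [ 0.5299933  -0.09460622  0.17255697] [-7.86530971  1.93588014 -1.00960445] [ 0.58858671  1.04148071 -0.13380848]
```

View pics/c4.png

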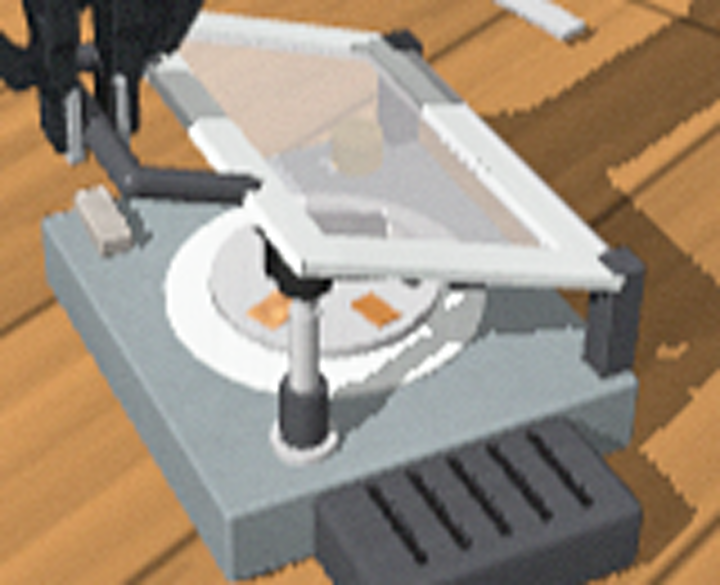

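The pad, at about (300,275) in the crop, is at or just touching the panel's underside. I'll continue in 1 mm steps, watching the vertical force.

Request:
drive_tool --targets '[1, -0.1, -0.3, -1, 0, 1, 0, 0, 0, 0]'

```text
time_s: 13.15
eef_pos: [0.5299, -0.0949, 0.1716]
orientation: [3.084, -0.596, -0.008]
wrist_force: [-7.4, 2.5, -1.1]
width: 0.0123
grip_force: 29.9
```

Request:
drive_tool --targets '[1, -0.1, -0.3, -1, 0, 1, 0, 0, 0, 0]'

```text
time_s: 13.4
eef_pos: [0.5298, -0.0953, 0.1706]
orientation: [3.084, -0.596, -0.008]
wrist_force: [-7.8, 2.2, -0.5]
width: 0.0124
grip_force: 30.0
```

Request:
drive_tool --targets '[1, -0.1, -0.3, -1, 0, 1, 0, 0, 0, 0]'

```text
time_s: 13.65
eef_pos: [0.5297, -0.0956, 0.1696]
orientation: [3.084, -0.596, -0.008]
wrist_force: [-7.1, 1.3, -0.6]
width: 0.0128
grip_force: 30.0
```

Request:
drive_tool --targets '[1, -0.1, -0.3, -1, 0, 1, 0, 0, 0, 0]'

```text
time_s: 13.9
eef_pos: [0.5295, -0.0959, 0.1686]
orientation: [3.084, -0.596, -0.008]
wrist_force: [-7.8, 3.1, -0.6]
width: 0.0127
grip_force: 30.0
```

Request:
drive_tool --targets '[1, -0.2, -0.5, -1.5, 0, 1, 0, 0, 0, 0]'

```text
time_s: 14.15
eef_pos: [0.5293, -0.0964, 0.1671]
orientation: [3.084, -0.596, -0.008]
wrist_force: [-7.6, 1.7, 0.3]
width: 0.0128
grip_force: 30.0
```

Request:
drive_tool --targets '[1, -0.2, -0.5, -1.5, 0, 1, 0, 0, 0, 0]'

```text
time_s: 14.4
eef_pos: [0.5291, -0.097, 0.1655]
orientation: [3.084, -0.596, -0.008]
wrist_force: [-7.2, 2.2, -1.5]
width: 0.0127
grip_force: 29.8
```

```bash
python3 - <<'E'
from h import *
F=[]
for i in range(4):
    s=read_state();F.append(np.r_[s['wrist_force'],s['moment']]);get_image('top')
print(np.round(F,2),s['eef_pos'])
E
```

```text
[[-7.24  2.24 -1.47  0.41  1.05 -0.17]
 [-6.7   2.18 -0.99  0.39  1.11 -0.16]
 [-6.88  2.   -1.14  0.38  1.09 -0.18]
 [-7.41  1.43 -1.33  0.42  1.08 -0.21]] [ 0.52915617 -0.09703877  0.16557067]
```

Request:
drive_tool --targets '[1, -0.2, -0.5, -1.5, 0, 1, 0, 0, 0, 0]'

```text
time_s: 14.85
eef_pos: [0.529, -0.0975, 0.1641]
orientation: [3.084, -0.596, -0.008]
wrist_force: [-7.3, 2.0, -1.9]
width: 0.0125
grip_force: 29.9
```

Request:
drive_tool --targets '[1, -0.2, -0.5, -1.5, 0, 1, 0, 0, 0, 0]'

```text
time_s: 15.1
eef_pos: [0.5288, -0.0979, 0.1627]
orientation: [3.084, -0.596, -0.008]
wrist_force: [-8.6, 2.0, -0.7]
width: 0.0128
grip_force: 29.9
```

Request:
drive_tool --targets '[1, -0.2, -0.5, -1.5, 0, 1, 0, 0, 0, 0]'

```text
time_s: 15.35
eef_pos: [0.5287, -0.0983, 0.1615]
orientation: [-3.084, 0.596, 0.007]
wrist_force: [-8.3, 2.8, 0.2]
width: 0.0129
grip_force: 30.1
```

Request:
drive_tool --targets '[1, -0.1, -0.3, -1, 0, 1, 0, 0, 0, 0]'

```text
time_s: 15.6
eef_pos: [0.5287, -0.0985, 0.1608]
orientation: [-3.084, 0.597, 0.007]
wrist_force: [-7.8, 2.9, -0.4]
width: 0.0127
grip_force: 30.3
```

Request:
drive_tool --targets '[1, 0, 0, 0, 0, 1, 0, 0, 0, 0]'

```text
time_s: 15.85
eef_pos: [0.5287, -0.0985, 0.1608]
orientation: [-3.084, 0.596, 0.007]
wrist_force: [-9.4, 2.3, 1.3]
width: 0.013
grip_force: 30.3
```

Request:
drive_tool --targets '[1, -0.1, -0.3, -1, 0, 1, 0, 0, 0, 0]'

```text
time_s: 16.1
eef_pos: [0.5286, -0.0987, 0.16]
orientation: [-3.084, 0.596, 0.007]
wrist_force: [-8.4, 2.9, 3.4]
width: 0.0128
grip_force: 30.4
```

```bash
python3 - <<'E'
from h import *
F=[]
for i in range(6):
    s=read_state();F.append(np.r_[s['wrist_force'],s['moment']]);get_image('top')
print(np.mean(F,0).round(2),np.std(F,0).round(2),s['eef_pos'])
E
```

```text
[-9.    3.43  3.38  0.72  1.34 -0.24] [0.35 0.48 0.4  0.02 0.03 0.02] [ 0.52856662 -0.09873312  0.15999314]
```

The pad is felt, with a steady upward force of about +3.4 N. I'll ease up 1 mm and then release, opening only partly so the finger stays clear of the panel.

Request:
drive_tool --targets '[1, 0.1, 0.3, 1, 0, 1, 0, 0, 0, 0]'

```text
time_s: 16.65
eef_pos: [0.5287, -0.0985, 0.1609]
orientation: [-3.084, 0.596, 0.007]
wrist_force: [-9.6, 3.8, 2.3]
width: 0.0128
grip_force: 30.3
```

```bash
python3 - <<'E'
from h import *
F=[]
for i in range(5):
    s=read_state();F.append(np.r_[s['wrist_force'],s['moment']]);get_image('top')
print(np.mean(F,0).round(2),s['eef_pos'])
E
```

```text
[-8.97  3.38  2.63  0.64  1.3  -0.28] [ 0.52868494 -0.09848735  0.16084962]
```

Request:
drive_tool --targets '[1, 0.1, 0.3, 1, 0, 1, 0, 0, 0, 0, 1, 0, 0, 0, 0]'

```text
time_s: 17.27
eef_pos: [0.5288, -0.0983, 0.1617]
orientation: [-3.084, 0.596, 0.007]
wrist_force: [-8.1, 2.4, 1.4]
width: 0.0126
grip_force: 30.2
```

```bash
python3 - <<'E'
from h import *
F=[]
for i in range(4):
    s=read_state();F.append(np.r_[s['wrist_force'],s['moment']]);get_image('top')
print(np.mean(F,0).round(2),s['eef_pos'])
E
```

```text
[-8.36  3.01  1.41  0.54  1.22 -0.25] [ 0.52878473 -0.09822119  0.16164788]
```

Request:
drive_tool --targets '[0.75, 0, 0, 0, 0, 0.6, 0, 0, 0, 0, 0.55, 0, 0, 0, 0, 0.55, 0, 0, 0, 0]'

```text
time_s: 17.98
eef_pos: [0.5311, -0.0991, 0.1619]
orientation: [3.084, -0.596, 0.001]
wrist_force: [-0.3, 0.0, -0.1]
width: 0.0385
grip_force: 0.0
```

```bash
python3 - <<'E'
from h import *
F=[]
for i in range(2):
    s=read_state();F.append(s['wrist_force']);snap('wrist','w5')
print(np.mean(F,0).round(2),s['eef_pos'],s['width'])
a=cv2.imread('pics/w4.png')
b=cv2.imread('pics/w5.png').astype(int)
for v in(230,270):
    r=b[v,260:400].max(1);x=np.where(r<100)[0]+260;print(v,x.min(),x.max())
E
```

```text
[-0.47 -0.04 -0.35] [ 0.53091834 -0.09906519  0.16166756] 0.03866440941412644
230 306 343
270 306 341
```

Request:
drive_tool --targets '[0.55, 0, 0, 15, 0, 0.55, 0, 0, 30, 0, 0.55, 0, 0, 40, 0, 0.55, 0, 0, 40, 0, 0.55, 0, 0, 20, 0, 0.55, 0, 0, 0, 0, 0.55, 0, 0, 0, 0, 0.55, 0, 0, 0, 0]'

```text
time_s: 19.08
eef_pos: [0.5296, -0.0987, 0.3042]
orientation: [-3.084, 0.596, 0.006]
wrist_force: [-0.5, -0.3, 0.5]
width: 0.0383
grip_force: 0.0
```

```bash
python3 - <<'E'
from h import *
s=read_state();print(s['time_s'],s['eef_pos'],s['wrist_force'])
im=snap('scene','s3').astype(int);o=cv2.imread('pics/s2.png')[:,:,::-1].astype(int)
d=np.abs(im-o).max(2)[205:330,290:420]>40;print('changed px in machine region',d.sum())
# best vertical shift of guard's right frame region
a=o[225:262,330:400].astype(np.float32).mean(2);b=im[225:262,330:400].astype(np.float32).mean(2)
print(cv2.phaseCorrelate(a,b))
print(close_job())
E
```

```text
19.075 [ 0.52957394 -0.09872047  0.30417016] [-0.48831621 -0.31185509  0.48407867]
changed px in machine region 1191
((0.007530102838416042, 0.17402707520633243), 0.8096187450819545)
the job is handed in; nothing more can be done
None
```

I turned the carousel about 117° clockwise until its nose lined up with the rib. I then lowered the guard by its bar onto the sprung pad, released it lying there with the arm clear, and handed the job in at 19 s.

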